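# Turn the V anvil in its clamp

## Robot

A 6-joint arm with a two-finger parallel gripper is mounted at the origin on a cart in front of the work surface, level with it; the furniture and walls round the work are solid. World frame = base frame: x ahead of the robot, y to its left, z up, the work surface at z = 0. Lengths are in m, angles in rad, forces in N, time in s.
With the tool pointing down it reaches from about 0.35 to 0.975 m from the base axis. Payload 4.9 kg.
Tool frame: the origin (TCP) lies midway between the tips of the shut fingers; the grasp point (between the pads) lies 19 mm behind it; z points along the fingers, y is the line along which they close (so a half turn about z gives the same grasp; the last joint's range is limited). The gripper opens to 85 mm and grips with 20 to 120 N. Pads are 22 mm wide; open, the fingers measure 114 mm over their backs; the gripper's body (76 mm by 85 mm) begins 54 mm behind the grasp point. The pads swing forward as they close: fully open they stand 13 mm farther back than shut.
Start: joints at [1.152, 0.053, 1.613, -0, 1.476, -0.119], TCP at [0.185, 0.597, 0.231] pointing down, gripper open.
Joint ranges: [-3.01, 3.01], [-1.01, 2.22], [0.06, 2.58], [-1.02, 4.17], [0.09, 2.62], [-3.14, 3.14]. Speed limits (rad/s): [2.57, 2.57, 3.14, 3.14, 3.14, 3.14].

## Interface

Orientations are given as a unit quaternion [x, y, z, w].
In Python, from cell import status, camera, get_calibration, ticket gives the robot as it stands.
- The arm moves only by the shell command python3 -m crank 'ROWS'. ROWS is text: rows parted by semicolons, each of 7 numbers parted by spaces: the shift along the tool's x, y, z in cm, then the turn, a rotation vector about the tool's x, y, z in degrees, then the gripper's target within -1 to 1 (fully open at 1, half-way at 0, shut at -1). A call has 1 to 12 rows; each row shifts and turns the commanded pose from where the row before left it, along the tool's axes as they then stand; what a row does not reach is not made up. A row lasts 1/12 s, in which the tool goes at most 41.7 mm and 7.16 degrees, less where a joint would pass 70% of its speed; a pose out of reach is approached as far as the arm can. A call with a gripper value outside its range is refused whole. The fingers move at their own pace and stop on an object; the grip force is fixed at half the most. Time passes only in rows, so rows that do not move let the fingers close. It gives the time, the measured TCP pose, the force, the opening and the grip force at its end, in the units of the state.
- status.observe(): the state, without advancing time (a new reading comes with each control period).
- camera(name): name is "scene" or "top" or "wrist"; returns the picture (384x512x3 uint8, red, green, blue); there is no depth.
- get_calibration(name): a dict with "fx", "fy", "cx", "cy" (pixels), "R" (3x3) and "t" (3): a world point X has camera coordinates R X + t; the wrist camera has in their place "mount" (4x4, takes a point from camera to tool coordinates, whose origin is the TCP and whose axes are the flange's). Camera axes: x right, y down, z forward; pixel columns grow to the right and rows downward; lengths in m; the calibration is good to about 2 mm. A picture is of the moment at which its call begins: read the wrist's pose just before it. get_calibration takes no time and is no camera call.
- ticket.finish_job(): hands the job in; it is judged then, once.
The state is a dict: "time": time; "joint_pos": joint angles; "joint_vel": joint speeds; "effort": joint torques, N m; "position": TCP position; "orientation": TCP orientation; "ft_force": force on the tool from outside, world axes, zero at the start; "torque": the same for the moment, N m; "gripper_width": finger opening in m; "grip_force": force on a finger pad.
Only numpy, scipy, OpenCV 4.12 (cv2) and the standard library are available. Lean on these libraries where they do the work, as an engineer would, in place of code of your own. Each camera call takes 0.05 s, during which the arm holds its last target. There are 200 camera calls.

## Task

Back off the T-handled clamp screw to free the V anvil, turn the anvil where it stands, without lifting it out, until its V groove runs along the base, in line with the clamp screw. Then screw the clamp tight again and let go.

Things in the scene. Friction and masses are not known exactly. Their poses are not given: they have to be found in the camera images.
- v_anvil: the black V anvil held upright in the clamp; origin at the centre of its underside, z up, 47 mm high, 0.22 kg. Stem 22 mm across; round drum 40 mm across at 16 to 33 mm; V head at 33 to 47 mm: groove along x (28 mm long), two wings with flat outer faces at y = +-20 mm (40 mm apart: grip here from above). Half a turn looks the same. Once unclamped it turns freely in its 6 mm deep recess
- anvil_clamp: aluminium clamp base, fixed, 90 x 170 x 12 mm, origin under its centre on the bench, z up, long direction y. Anvil at y = -45 mm, its underside 6 mm above the bench; upright clamp screw at y = +55 mm. Two fixed stop pads and a sliding steel jaw grip the drum; they end 36 mm above the bench. Wanted: the groove (anvil's x) parallel to the base's y, either way round
- clamp_handle (a point): middle of the clamp screw's black T-handle bar, on the upright screw axis, 63 mm above the bench; the bar is 12 mm thick, 42 mm long and 18 mm high (54 to 72 mm above the bench). Its x lies across the bar and its y along the bar, turning with it; z up
- clamp_screw (a joint): angle of the clamp screw, rad: 0 = fully tight (stop; bar along the base's length), grows counterclockwise seen from above as it is backed off, stop at 1.4. It stays where it is left (friction 0.07 N m). Below about 0.4 the jaw bears on the anvil; from 0.55 on the anvil is free; below 0.2 it is properly tight

How it is judged:
By the outcome, as a careful person would: the job done as asked, in the order asked, and still so for the second after the job is handed in, with the robot touching nothing.
It also fails if it takes over 64 s, if anything falls off the work surface, if the arm or the gripper's body presses on something with over 40 N, if the wrist force passes 120 N, or if a joint passes its speed limit or range.

## Working session

There is one attempt and no reset: what is moved stays moved. The work goes in short steps, Python scripts to look and compute and a shell command to move; the robot and the scene stay as the last step left them, time stands still between calls to the robot, and variables do not carry over. Pictures are saved under pics/ and viewed, at most 11 in all, crops included, and the job is handed in when it is done.

```bash
mkdir -p pics; ls
python3 - <<'E'
from cell import status,camera,get_calibration
import cv2,numpy as np
s=status.observe();print(s['time'],s['position'],s['orientation'],s['gripper_width'])
a=camera("scene");b=camera("top")
cv2.imwrite('pics/top.png',b[...,::-1]);cv2.imwrite('pics/scene.png',a[...,::-1])
for n in("top","scene"):
  c=get_calibration(n);print({k:np.round(v,4).tolist() for k,v in c.items()})
print(get_calibration("wrist"))
E
```

```text
pics
0.0 [0.18432828 0.59655141 0.23008191] [ 1.49348171e-01  9.88784140e-01 -9.85661589e-04 -2.78157078e-04] 0.08543622145027832
{'fx': 353.2785, 'fy': 353.2785, 'cx': 254.8009, 'cy': 193.7362, 'R': [[-0.0138, -0.9999, -0.0024], [-0.9928, 0.014, -0.1189], [0.1189, 0.0007, -0.9929]], 't': [-0.2716, 0.4749, 0.8595]}
{'fx': 346.7935, 'fy': 346.7935, 'cx': 255.3122, 'cy': 193.2598, 'R': [[-0.8642, -0.5031, -0.0036], [-0.3227, 0.5596, -0.7633], [0.3861, -0.6585, -0.646]], 't': [0.286, 0.3769, 0.4959]}
{'fx': 269.3796630192586, 'fy': 269.3796630192586, 'cx': 258.1201304026023, 'cy': 187.03082997424133, 'mount': array([[ 4.75062275e-04, -9.53481661e-01, -3.01450652e-01,
         7.70495567e-02],
       [ 9.99999866e-01,  3.91273524e-04,  3.38330936e-04,
         1.08058783e-03],
       [-2.04642684e-04, -3.01450772e-01,  9.53481720e-01,
        -1.42546519e-01],
       [ 0.00000000e+00,  0.00000000e+00,  0.00000000e+00,
         1.00000000e+00]])}
```

View pics/top.png

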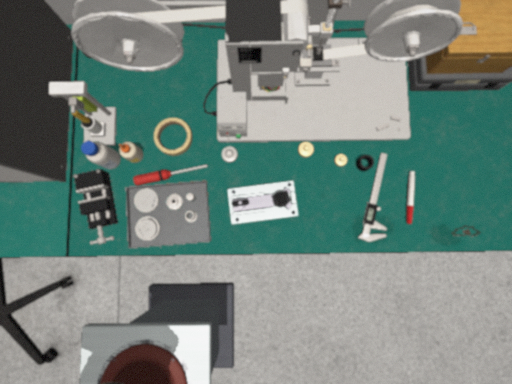

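The top view shows the white clamp base at about (263,202), with the screw at the left or right end. I'll measure it and look at it enlarged.

```bash
cat > h.py <<'E'
import numpy as np,cv2
from cell import status,camera,get_calibration
from scipy.spatial.transform import Rotation as Ro
def cam(name,s=None):
    c=get_calibration(name)
    if name=='wrist':
        T=np.eye(4);T[:3,:3]=Ro.from_quat(s['orientation']).as_matrix();T[:3,3]=s['position'];T=T@c['mount']
        return c,T[:3,:3],T[:3,3]
    R=np.array(c['R']);return c,R.T,-R.T@np.array(c['t'])
def ray(px,z,C):
    c,R,o=C
    p=np.atleast_2d(np.asarray(px,float)); d=np.c_[(p[:,0]-c['cx'])/c['fx'],(p[:,1]-c['cy'])/c['fy'],np.ones(len(p))]@R.T
    return o+d*((z-o[2])/d[:,2])[:,None]
E
python3 - <<'E'
from h import *
b=cv2.imread('pics/top.png')
m=((b.min(2)>150)).astype(np.uint8);m[:170]=0;m[230:]=0;m[:,:222]=0;m[:,310:]=0
m=cv2.morphologyEx(m,cv2.MORPH_CLOSE,np.ones((5,5)))
cs=max(cv2.findContours(m,0,2)[0],key=cv2.contourArea)
r=cv2.minAreaRect(cs);bx=cv2.boxPoints(r);print(r)
P=ray(bx,.012,cam('top'));print(P.round(4),P.mean(0))
for i in range(4):
  d=P[(i+1)%4]-P[i];print(np.linalg.norm(d),np.degrees(np.arctan2(d[1],d[0])))
t=cv2.resize(b[170:235,215:310],None,fx=6,fy=6,interpolation=2)
s=cv2.imread('pics/scene.png')
cv2.imwrite('pics/c1.png',t)
C=get_calibration('scene');R=np.array(C['R']);q=R@P.mean(0)+C['t'];u,v=int(C['cx']+C['fx']*q[0]/q[2]),int(C['cy']+C['fy']*q[1]/q[2]);print(u,v)
E
```

```text
((262.16107177734375, 202.05625915527344), (35.96206283569336, 67.60054779052734), 82.69424438476562)
[[ 0.4874 -0.2055  0.012 ]
 [ 0.5073 -0.3779  0.012 ]
 [ 0.4155 -0.387   0.012 ]
 [ 0.3961 -0.2167  0.012 ]] [ 0.45159827 -0.29679367  0.012     ]
0.17352081215190618 -83.43250641821349
0.09221154415012703 -174.3066527989675
0.17143600150947425 96.49260518095053
0.09197923729160415 6.98994036313162
273 215
```

View pics/c1.png

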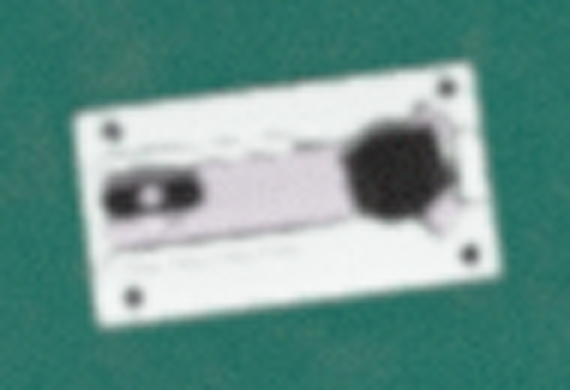

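The enlarged crop shows the screw handle at the left end (+y of the base, yaw about 97°) and the dark anvil at the right. I'll check the scene view for obstacles before swinging the arm across.

View pics/scene.png

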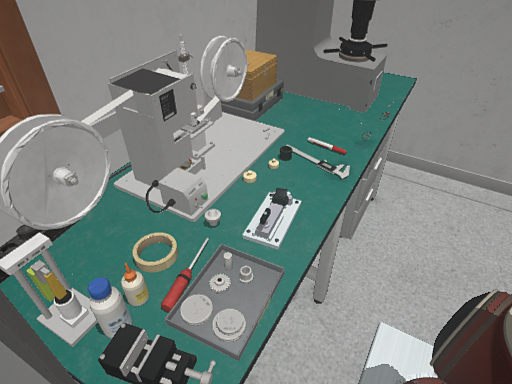

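```bash
cat > plan.py <<'E'
from h import *
import sys
# plan.py x y z yaw_x_deg [n]: shift in tool axes (cm), total turn
s=status.observe();R=Ro.from_quat(s['orientation']).as_matrix()
t=np.array([float(v) for v in sys.argv[1:4]])
d=R.T@(t-s['position'])*100
yaw=np.degrees(np.arctan2(R[1,0],R[0,0]))
print('shift cm',d.round(2),'yaw now',yaw.round(2))
if len(sys.argv)>4:
    w=float(sys.argv[4]); RT=Ro.from_euler('z',w,degrees=True)*Ro.from_euler('x',180,degrees=True)
    print('rotvec deg',np.degrees((Ro.from_matrix(R).inv()*RT).as_rotvec()).round(2))
E
python3 plan.py .42 .35 .26 162.8; python3 plan.py .455 -.27 .2 96.7
```

```text
shift cm [-29.8  -16.61  -2.96] yaw now 162.82
rotvec deg [-0.11 -0.01  0.02]
shift cm [-51.45 -74.8    3.15] yaw now 162.82
rotvec deg [-1.000e-01  5.000e-02  6.612e+01]
```

The scene view shows no tall objects in the band near the robot (x < 0.45), and the clamp sits at about (272,218). I'll swing over at z of about 0.27 via (0.36, 0.25).

```bash
python3 -m crank '-2.7 -2.8 -0.4 0 0 0 1;-2.7 -2.8 -0.4 0 0 0 1;-2.7 -2.8 -0.4 0 0 0 1;-2.7 -2.8 -0.4 0 0 0 1;-2.7 -2.8 -0.4 0 0 0 1;-2.7 -2.8 -0.4 0 0 0 1;-2.7 -2.8 -0.4 0 0 0 1;-2.7 -2.8 -0.4 0 0 0 1;-2.7 -2.8 -0.4 0 0 0 1;-2.7 -2.8 -0.4 0 0 0 1'
python3 -m crank '-1.75 -3.35 0 0 0 0 1;-1.75 -3.35 0 0 0 0 1;-1.75 -3.35 0 0 0 0 1;-1.75 -3.35 0 0 0 0 1;-1.75 -3.35 0.5 0 0 0 1;-1.75 -3.35 0.5 0 0 0 1;-1.75 -3.35 0.7 0 0 0 1;-1.75 -3.35 0.8 0 0 0 1;-1.75 -3.35 0.8 0 0 0 1;-1.75 -3.35 0.8 0 0 0 1;-1.75 -3.35 0.8 0 0 0 1;-1.75 -3.35 0.8 0 0 0 1'
python3 -m crank '-1.75 -3.35 0.7 0 0 0 1;-1.75 -3.35 0.6 0 0 0 1;0 0 0 0 0 6.6 1;0 0 0 0 0 6.6 1;0 0 0 0 0 6.6 1;0 0 0 0 0 6.6 1;0 0 0 0 0 6.6 1;0 0 0 0 0 6.6 1;0 0 0 0 0 6.6 1;0 0 0 0 0 6.6 1;0 0 0 0 0 6.6 1;0 0 0 0 0 6.6 1'
python3 - <<'E'
from h import *
s=status.observe();b=camera('wrist')[...,::-1]
import json
json.dump({k:np.array(s[k]).tolist() for k in('position','orientation')},open('w1.json','w'))
cv2.imwrite('pics/w1.png',b);print(s['time'],s['position'])
E
python3 plan.py .4452 -.2422 .15 96.7
```

```text
time: 0.93
position: [0.3599, 0.2481, 0.2711]
orientation: [0.149, 0.989, -0.0, -0.0]
ft_force: [0.0, 0.3, -0.5]
gripper_width: 0.0855
grip_force: 0.0
time: 1.93
position: [0.4414, -0.1981, 0.2135]
orientation: [0.15, 0.989, 0.0, -0.0]
ft_force: [1.0, -0.5, 1.0]
gripper_width: 0.085
grip_force: 0.0
time: 2.93
position: [0.4551, -0.2703, 0.2007]
orientation: [0.666, 0.746, -0.0, -0.001]
ft_force: [-0.2, -0.1, 0.3]
gripper_width: 0.0852
grip_force: 0.0
2.9333 [ 0.45509781 -0.27033769  0.20069613]
shift cm [ 2.9  -0.67  5.07] yaw now 96.3
rotvec deg [-0.04 -0.04 -0.4 ]
```

View pics/w1.png

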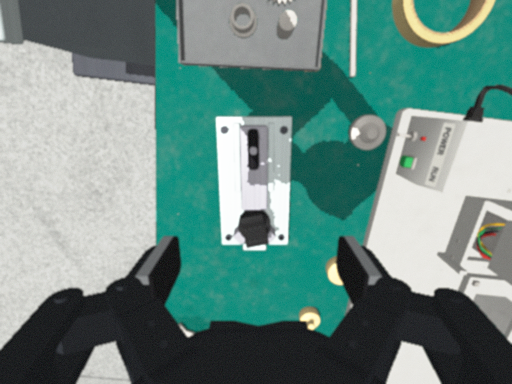

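The wrist view shows the base upright at columns 217–291, the handle bar at (253,150) and the anvil head at (255,228). I'll measure these and enlarge the anvil.

Run:
```python
from h import *
import json
b=cv2.imread('pics/w1.png');C=cam('wrist',json.load(open('w1.json')))
hs=cv2.cvtColor(b,cv2.COLOR_BGR2HSV)
m=((b.min(2)>120)).astype(np.uint8);m[:105]=0;m[250:]=0;m[:,:205]=0;m[:,:]*=(np.arange(512)<300)
m=cv2.morphologyEx(m,cv2.MORPH_CLOSE,np.ones((25,25)))
cs=max(cv2.findContours(m,0,2)[0],key=cv2.contourArea);hull=ray(cv2.convexHull(cs)[:,0],.012,C)
r=cv2.minAreaRect((hull[:,:2]*1000).astype(np.float32));print('plate mm',r)
def ang(P): 
  r=cv2.minAreaRect((P[:,:2]*1000).astype(np.float32));return r
k=(b.max(2)<55).astype(np.uint8);k[:122]=0;k[250:]=0;k[:,:228]=0;k[:,280:]=0
k2=k.copy();k2[195:]=0
for nm,q,z in(('bar',k2,.072),('anvil',k*(np.arange(384)>195)[:,None].astype(np.uint8),.053)):
  c=max(cv2.findContours(q,0,1)[0],key=cv2.contourArea)[:,0]
  print(nm,cv2.boundingRect(c),ang(ray(c,z,C)))
cv2.imwrite('pics/c2.png',cv2.convertScaleAbs(cv2.resize(b[195:260,215:295],None,fx=8,fy=8,interpolation=2),alpha=2.5))
```

```text
plate mm ((453.1126708984375, -298.01837158203125), (92.91265106201172, 179.18789672851562), 6.677004337310791)
bar (248, 130, 10, 18) ((445.0665588378906, -227.9688720703125), (8.961854934692383, 16.857364654541016), 6.534603595733643)
anvil (241, 211, 28, 27) ((458.0529479980469, -329.9837646484375), (32.026920318603516, 33.67003631591797), 6.5586981773376465)
```

View pics/c2.png

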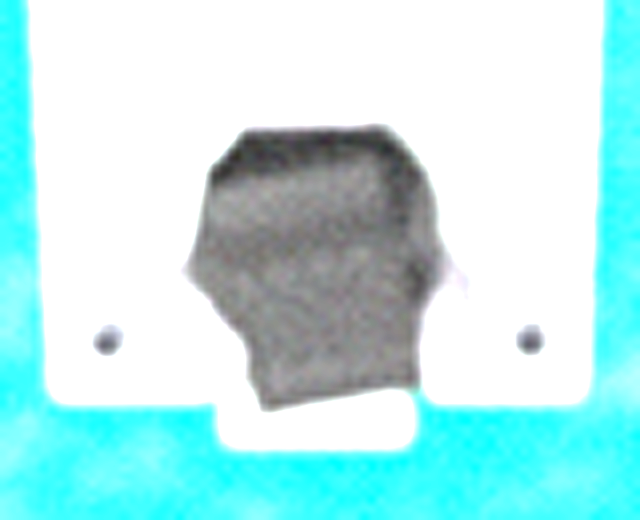

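The enlarged view shows the groove lying across the base, with its right end tilted up by about 8°. That puts the groove at a world yaw of about 15° against a target of 96.6°, so about 82° counterclockwise. Next I'll move above the handle and look closely.

```bash
python3 -m crank '1.45 -0.3 3.5 0 0 0 1;1.4 -0.3 3.5 0 0 -0.4 1;0 0 0 0 0 0 1'
python3 - <<'E'
from h import *
s=status.observe();b=camera('wrist')[...,::-1];C=cam('wrist',s)
cv2.imwrite('pics/w2.png',b);print(s['position'])
c,R,o=C
def proj(X): q=R.T@(np.array(X)-o);return c['cx']+c['fx']*q[0]/q[2],c['cy']+c['fy']*q[1]/q[2]
print(proj([.446,-.2428,.072]),proj([.4575,-.3421,.053]))
E
```

```text
time: 3.23
position: [0.4403, -0.2376, 0.1222]
orientation: [0.66, 0.751, -0.0, -0.009]
ft_force: [-1.0, 1.0, -1.4]
gripper_width: 0.0855
grip_force: 0.0
[ 0.44030941 -0.23757193  0.12216347]
(np.float64(264.5077782117785), np.float64(216.24069407341122)) (np.float64(262.04456704928197), np.float64(305.6071014506511))
```

View pics/w2.png

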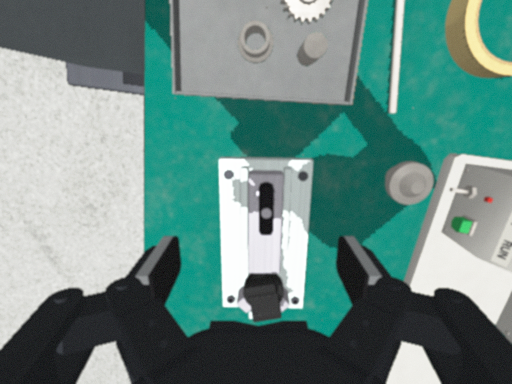

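The bar is at (266,213), with the light pin at its middle. The arm hadn't settled when this was taken, so I'll let it rest and measure the pin again.

```bash
python3 -m crank '0 0 0 0 0 0 1;0 0 0 0 0 0 1;0 0 0 0 0 0 1'
cat > bar.py <<'E'
from h import *
s=status.observe();b=camera('wrist')[...,::-1];C=cam('wrist',s)
print(s['time'],s['position'])
k=(b.max(2)<60).astype(np.uint8);k[:,:235]=0;k[:,300:]=0;k[:165]=0;k[268:]=0
k=cv2.morphologyEx(k,cv2.MORPH_CLOSE,np.ones((11,11)))
c=max(cv2.findContours(k,0,1)[0],key=cv2.contourArea)[:,0]
print(cv2.boundingRect(c));
P=ray(c,.072,C);r=cv2.minAreaRect((P[:,:2]*1000).astype(np.float32));print('bar',r)
E
python3 bar.py; python3 plan.py .446 -.2428 .13 96.6
```

```text
time: 3.53
position: [0.4479, -0.2448, 0.1346]
orientation: [0.661, 0.75, 0.0, 0.003]
ft_force: [-0.0, -0.2, 0.5]
gripper_width: 0.0854
grip_force: 0.0
3.5333 [ 0.44793356 -0.24484167  0.13461295]
(250, 168, 13, 49)
bar ((446.0199890136719, -236.76634216308594), (9.66292953491211, 40.78787612915039), 7.505524158477783)
shift cm [ 0.21 -0.15  0.43] yaw now 97.22
rotvec deg [0.2  0.2  0.62]
```

```bash
python3 -m crank '0 0 0 0 0 0 1;0 0 0 0 0 0 1;0 0 0 0 0 0 1;0 0 0 0 0 0 1' | head -2
cat >> bar.py <<'E'
cv2.imwrite('pics/c3.png',cv2.convertScaleAbs(cv2.resize(b[150:330,190:340],None,fx=3.3,fy=3.3,interpolation=2),alpha=1.8))
c,R,o=C
for z in(.054,.072,.075): print(z,ray([[256.0,192]],z,C))
E
python3 bar.py; python3 plan.py .446 -.2428 .13 96.6
```

```text
time: 3.92
position: [0.4462, -0.2431, 0.1316]
3.9167 [ 0.44617643 -0.24314409  0.1315817 ]
(252, 172, 13, 49)
bar ((445.9563293457031, -236.97520446777344), (9.465558052062988, 40.541507720947266), 7.624790191650391)
0.054 [[ 0.4444591  -0.23931359  0.054     ]]
0.072 [[ 0.44384679 -0.23327487  0.072     ]]
0.075 [[ 0.44374473 -0.23226842  0.075     ]]
shift cm [ 0.03 -0.01  0.14] yaw now 97.22
rotvec deg [0.01 0.01 0.62]
```

View pics/c3.png

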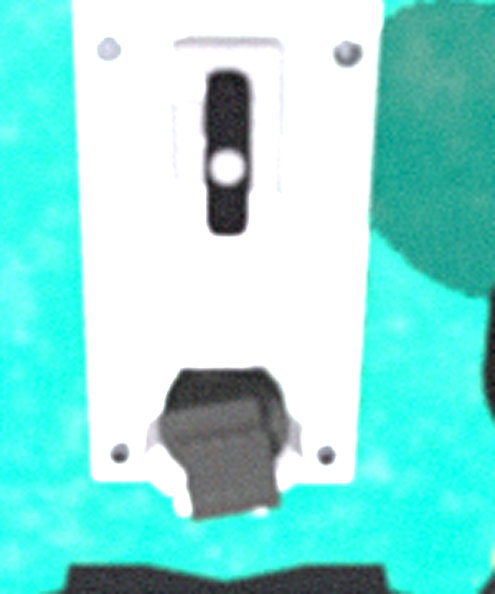

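The pin is at about (258.8,200.6), which puts the screw axis at about (0.446, -0.241). The bar is aligned with the tool to within 1°. I'll descend and grip.

```bash
python3 -m crank '0.2 0 2.2 0 0 0 0;0 0 2.2 0 0 0 0;0 0 2.2 0 0 0 0;0 0 2.0 0 0 0 0;0 0 0 0 0 0 0;0 0 0 0 0 0 0;0 0 0 0 0 0 -1;0 0 0 0 0 0 -1;0 0 0 0 0 0 -1;0 0 0 0 0 0 -1;0 0 0 0 0 0 -1;0 0 0 0 0 0 -1'; python3 -m crank '0 0 0 0 0 0 -1;0 0 0 0 0 0 -1;0 0 0 0 0 0 -1;0 0 0 0 0 0 -1'
```

```text
time: 4.97
position: [0.4464, -0.2419, 0.0474]
orientation: [0.661, 0.75, -0.0, 0.001]
ft_force: [-4.4, -0.5, 5.8]
gripper_width: 0.0119
grip_force: 58.5
time: 5.3
position: [0.4464, -0.242, 0.0474]
orientation: [0.661, 0.75, -0.0, 0.001]
ft_force: [-4.9, -0.1, 5.9]
gripper_width: 0.0122
grip_force: 58.5
```

```bash
python3 -m crank '0 0 0 0 0 -4 -1;0 0 0 0 0 -4 -1;0 0 0 0 0 -4 -1;0 0 0 0 0 -4 -1;0 0 0 0 0 -4 -1;0 0 0 0 0 0 -1'
```

```text
time: 5.8
position: [0.4467, -0.2418, 0.0474]
orientation: [0.52, 0.854, -0.0, 0.001]
ft_force: [-3.1, -0.2, 5.3]
gripper_width: 0.012
grip_force: 58.5
```

```bash
python3 -m crank '0 0 0 0 0 -4.5 -1;0 0 0 0 0 -4.5 -1;0 0 0 0 0 -4.5 -1;0 0 0 0 0 -4.5 -1;0 0 0 0 0 -4.5 -1;0 0 0 0 0 -4.5 -1;0 0 0 0 0 -4.5 -1;0 0 0 0 0 -4.5 -1;0 0 0 0 0 -4.5 -1;0 0 0 0 0 -4.5 -1;0 0 0 0 0 0 -1;0 0 0 0 0 0 -1'; python3 -m crank '0 0 0 0 0 0 0;0 0 0 0 0 0 0;0 0 0 0 0 0 0;0 0 0 0 0 0 0;0 0 -2.2 0 0 0 0;0 0 -2.2 0 0 0 0;0 0 -2.2 0 0 0 0;0 0 -2 0 0 0 0;0 0 0 0 0 0 0;0 0 0 0 0 0 0'; python3 plan.py .4575 -.342 .135 15
```

```text
time: 6.8
position: [0.4473, -0.2413, 0.0474]
orientation: [0.155, 0.988, -0.0, 0.002]
ft_force: [-1.1, 3.0, 4.7]
gripper_width: 0.0122
grip_force: 58.5
time: 7.63
position: [0.4465, -0.2416, 0.1326]
orientation: [0.155, 0.988, -0.001, 0.001]
ft_force: [0.0, -0.4, -0.4]
gripper_width: 0.0429
grip_force: 0.0
shift cm [-4.11 -9.22 -0.22] yaw now 162.22
rotvec deg [1.9000e-01 1.4000e-01 1.4722e+02]
```

The handle turned about 65° (1.13 rad). I'll move over the anvil, yaw to 195° (equivalent to 15°), open, and look.

```bash
python3 -m crank '-1.37 -3.07 0 0 0 0 1;-1.37 -3.07 0 0 0 0 1;-1.37 -3.08 0 0 0 0 1;0 0 0 0 0 -6.6 1;0 0 0 0 0 -6.6 1;0 0 0 0 0 -6.6 1;0 0 0 0 0 -6.6 1;0 0 0 0 0 -6.4 1;0 0 0 0 0 0 1;0 0 0 0 0 0 1;0 0 0 0 0 0 1;0 0 0 0 0 0 1'
python3 - <<'E'
from h import *
s=status.observe();b=camera('wrist')[...,::-1];C=cam('wrist',s);c,R,o=C
cv2.imwrite('pics/w3.png',b);print(s['position'],s['joint_pos'][5])
def proj(X): q=R.T@(np.array(X)-o);return np.array([c['cx']+c['fx']*q[0]/q[2],c['cy']+c['fy']*q[1]/q[2]])
p=proj([.4575,-.3421,.053]);q=proj([.446,-.2418,.072]);print(p,q)
import json;json.dump({k:np.array(s[k]).tolist() for k in('position','orientation')},open('w3.json','w'))
cv2.imwrite('pics/c4.png',cv2.convertScaleAbs(cv2.resize(b[100:290,90:330],None,fx=3,fy=3,interpolation=2),alpha=2))
E
```

```text
time: 8.63
position: [0.4566, -0.3411, 0.1307]
orientation: [-0.13, 0.992, 0.0, -0.0]
ft_force: [0.3, -0.3, -0.9]
gripper_width: 0.0852
grip_force: 0.0
[ 0.45656129 -0.34111178  0.13067337] -2.603643365045208
[255.57820806 195.32018591] [377.90042697 220.07790329]
```

View pics/c4.png

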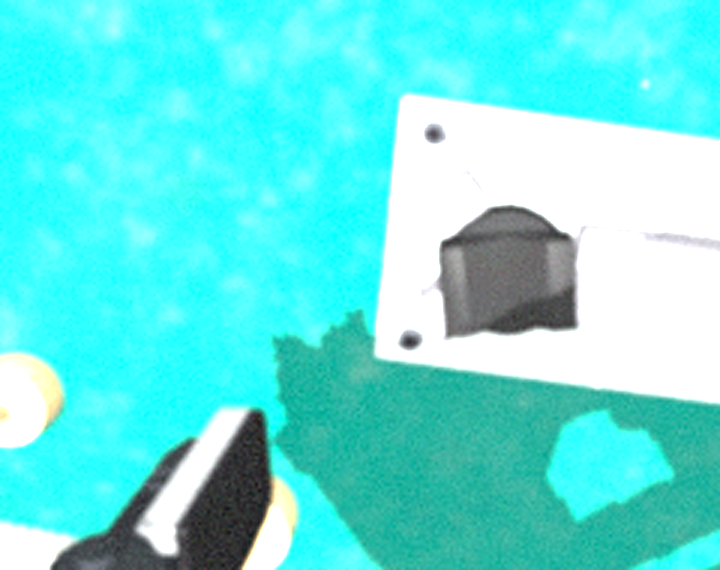

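The crop shows the anvil head with wing faces at left (x of about 443) and right (576). They are parallel to the finger pads within about 3°, so the head centre is near full-image pixel (260,195), within 3 mm of the TCP axis. I'll descend and grip.

```bash
python3 -m crank '0 0.2 2.3 0 0 0 0.6;0 0 2.3 0 0 0 0.6;0 0 2.3 0 0 0 0.6;0 0 2.2 0 0 0 0.6;0 0 0 0 0 0 0.6;0 0 0 0 0 0 0.6;0 0 0 0 0 0 0.6;0 0 0 0 0 0 0.6'; python3 -m crank '0 0 0 0 0 0 -0.1;0 0 0 0 0 0 -0.1;0 0 0 0 0 0 -0.3;0 0 0 0 0 0 -0.5;0 0 0 0 0 0 -1;0 0 0 0 0 0 -1;0 0 0 0 0 0 -1;0 0 0 0 0 0 -1'
```

```text
time: 9.35
position: [0.4574, -0.3405, 0.0425]
orientation: [-0.131, 0.991, -0.001, 0.001]
ft_force: [-0.4, 0.1, -0.1]
gripper_width: 0.0683
grip_force: 0.0
time: 10.02
position: [0.4572, -0.3403, 0.0421]
orientation: [-0.131, 0.991, -0.001, 0.001]
ft_force: [-0.4, 0.6, 6.2]
gripper_width: 0.0381
grip_force: 60.0
```

```bash
python3 -m crank '0 0 0 0 0 4 -1;0 0 0 0 0 4 -1;0 0 0 0 0 5 -1;0 0 0 0 0 5 -1;0 0 0 0 0 5 -1;0 0 0 0 0 5 -1;0 0 0 0 0 5 -1;0 0 0 0 0 5 -1;0 0 0 0 0 5 -1;0 0 0 0 0 5 -1'; python3 -m crank '0 0 0 0 0 5 -1;0 0 0 0 0 5 -1;0 0 0 0 0 5 -1;0 0 0 0 0 5 -1;0 0 0 0 0 5 -1;0 0 0 0 0 5 -1;0 0 0 0 0 5 -1;0 0 0 0 0 5 -1;0 0 0 0 0 5 -1;0 0 0 0 0 5.4 -1;0 0 0 0 0 0 -1;0 0 0 0 0 0 -1'; python3 plan.py .457 -.3403 .0421 96.6
```

```text
time: 10.85
position: [0.4575, -0.3399, 0.0421]
orientation: [0.286, 0.958, -0.0, 0.001]
ft_force: [0.4, 1.0, 5.2]
gripper_width: 0.0384
grip_force: 60.2
time: 11.85
position: [0.4576, -0.3399, 0.0421]
orientation: [0.665, 0.747, 0.001, 0.001]
ft_force: [0.9, 2.3, 5.8]
gripper_width: 0.0379
grip_force: 59.9
shift cm [-0.03 -0.07  0.  ] yaw now 96.59
rotvec deg [ 0.16  0.08 -0.01]
```

```bash
python3 -m crank '0 0 0 0 0 0 0.4;0 0 0 0 0 0 0.6;0 0 0 0 0 0 0.6;0 0 0 0 0 0 0.6;0 0 -2.3 0 0 0 0.6;0 0 -2.3 0 0 0 0.6;0 0 -2.3 0 0 0 0.6;0 0 -2.2 0 0 0 0.6;0 0 0 0 0 0 1;0 0 0 0 0 0 1;0 0 0 0 0 0 1;0 0 0 0 0 0 1'
python3 - <<'E'
from h import *
s=status.observe();b=camera('wrist')[...,::-1];C=cam('wrist',s)
print(s['position'],s['time'])
import json;json.dump({k:np.array(s[k]).tolist() for k in('position','orientation')},open('w4.json','w'))
cv2.imwrite('pics/w4.png',b)
cv2.imwrite('pics/c5.png',cv2.convertScaleAbs(cv2.resize(b[70:250,170:340],None,fx=3.3,fy=3.3,interpolation=2),alpha=2))
E
```

```text
time: 12.85
position: [0.4554, -0.3386, 0.1293]
orientation: [0.665, 0.747, 0.0, -0.002]
ft_force: [0.8, -0.6, -0.8]
gripper_width: 0.0853
grip_force: 0.0
[ 0.45537504 -0.33861021  0.12932214] 12.85
```

View pics/c5.png

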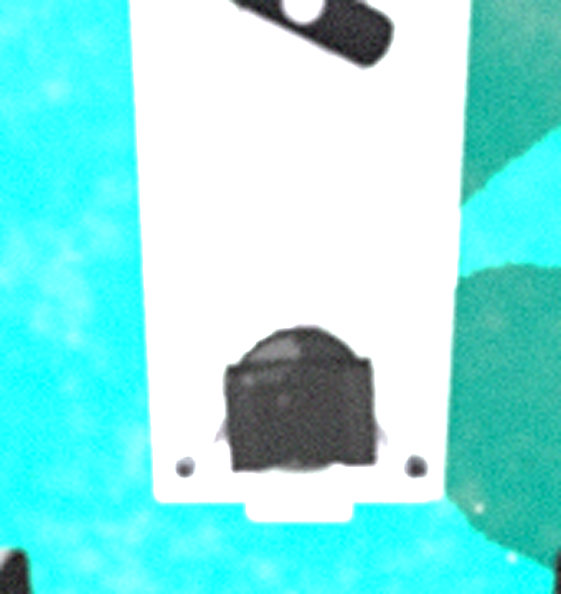

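The crop shows the groove now along the base, with the head still about 3° counterclockwise of it (left edge from (227,367) to (233,470)). The bar is well turned. I'll measure the residual.

```bash
cat > resid.py <<'E'
from h import *
import json,sys
b=cv2.imread(sys.argv[1]);C=cam('wrist',json.load(open(sys.argv[2])));v0,v1=int(sys.argv[3]),int(sys.argv[4])
def side(mask,rows,z,c0,c1):
    out=[]
    for f in(0,-1):
        p=np.array([[np.flatnonzero(mask[v,c0:c1])[f]+c0,v] for v in rows])
        P=ray(p,z,C)[:,:2].astype(np.float32);l=cv2.fitLine(P,cv2.DIST_HUBER,0,.01,.01).ravel()
        out+=[np.degrees(np.arctan2(l[1],l[0]))%180]
    return np.round(out,2),np.round(np.mean(out),2)
dark=b.max(2)<75
print('anvil',side(dark,range(v0,v1),.053,222,300))
hs=cv2.cvtColor(b,cv2.COLOR_BGR2HSV);w=(hs[...,1]<60)&(hs[...,2]>95)
print('plate',side(w,range(100,170),.012,190,325))
E
python3 resid.py pics/w4.png w4.json 184 208
```

```text
anvil (array([100.3 , 101.48], dtype=float32), np.float32(100.89))
plate (array([96.66, 96.69], dtype=float32), np.float32(96.68))
```

```bash
python3 -m crank '0 0 2.3 0 0 -4 0.6;0 0 2.3 0 0 0 0.6;0 0 2.3 0 0 0 0.6;0 0 2.3 0 0 0 0.6;0 0 0 0 0 0 0.6;0 0 0 0 0 0 0.6;0 0 0 0 0 0 0.6;0 0 0 0 0 0 -0.3;0 0 0 0 0 0 -1;0 0 0 0 0 0 -1;0 0 0 0 0 0 -1;0 0 0 0 0 0 -1';python3 -m crank '0 0 0 0 0 0 -1;0 0 0 0 0 0 -1;0 0 0 0 0 0 -1;0 0 0 0 0 0 -1;0 0 0 0 0 2 -1;0 0 0 0 0 2 -1;0 0 0 0 0 0 -1;0 0 0 0 0 0 -1;0 0 0 0 0 0 -1'; python3 plan.py .457 -.3403 .0421 96.6; python3 -m crank '0 0 0 0 0 0 0;0 0 0 0 0 0 0.3;0 0 0 0 0 0 0.6;0 0 0 0 0 0 0.6;0 0 -2.3 0 0 0 0.6;0 0 -2.3 0 0 0 0.6;0 0 -2.3 0 0 0 0.6;0 0 -2.3 0 0 0 0.6;0 0 0 0 0 0 1;0 0 0 0 0 0 1;0 0 0 0 0 0 1;0 0 0 0 0 0 1'
python3 -m crank '0 0 0 0 0 0 1;0 0 0 0 0 0 1;0 0 0 0 0 0 1'
python3 - <<'E'
from h import *
s=status.observe();b=camera('wrist')[...,::-1]
import json;json.dump({k:np.array(s[k]).tolist() for k in('position','orientation')},open('w5.json','w'))
cv2.imwrite('pics/w5.png',b)
cv2.imwrite('pics/c6.png',cv2.convertScaleAbs(cv2.resize(b[70:250,170:340],None,fx=3.3,fy=3.3,interpolation=2),alpha=2))
E
python3 resid.py pics/w5.png w5.json 184 206
```

```text
time: 13.9
position: [0.4576, -0.3405, 0.0415]
orientation: [0.639, 0.77, -0.0, 0.002]
ft_force: [0.6, 0.9, 6.3]
gripper_width: 0.0381
grip_force: 61.6
time: 14.65
position: [0.4575, -0.3405, 0.0415]
orientation: [0.665, 0.747, 0.0, 0.002]
ft_force: [0.4, 0.6, 6.3]
gripper_width: 0.0381
grip_force: 61.7
shift cm [ 0.03 -0.05 -0.06] yaw now 96.62
rotvec deg [0.14 0.16 0.02]
time: 15.65
position: [0.4554, -0.3386, 0.1293]
orientation: [0.665, 0.747, 0.0, -0.002]
ft_force: [0.1, 0.4, -0.6]
gripper_width: 0.0852
grip_force: 0.0
time: 15.9
position: [0.4559, -0.3391, 0.1303]
orientation: [0.665, 0.747, 0.0, -0.001]
ft_force: [0.5, -0.6, -0.6]
gripper_width: 0.0855
grip_force: 0.0
anvil (array([91.66, 98.18], dtype=float32), np.float32(94.92))
plate (array([96.64, 97.03], dtype=float32), np.float32(96.83))
```

View pics/c6.png

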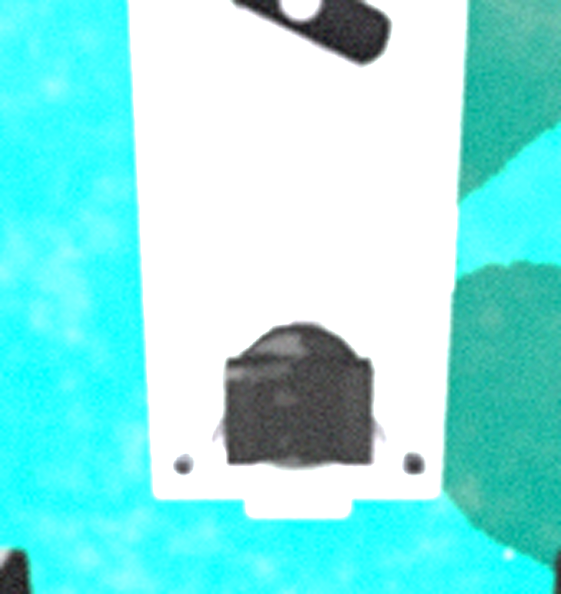

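The head is now square with the base: its top edge is level at row 359 and its bottom at row 464, matching the base edge. I'll go back to the handle (bar yaw about 162°) and tighten.

```bash
python3 -m crank '3.3 0.05 0 0 0 0 0.6;3.3 0.05 0 0 0 0 0.6;3.3 0.0 0 0 0 -4.6 0.3;0 0 0 0 0 -6.6 0;0 0 0 0 0 -6.6 0;0 0 0 0 0 -6.8 0;0 0 0 0 0 -6.8 0;0 0 0 0 0 -6.8 0;0 0 0 0 0 -6.8 0;0 0 0 0 0 -6.8 0;0 0 0 0 0 -6.8 0;0 0 0 0 0 -7 0'; python3 -m crank '0 0 0 0 0 0 0;0 0 0 0 0 0 0;0 0 0 0 0 0 0;0 0 0 0 0 0 0;0 0 0 0 0 0 0'; python3 plan.py .4467 -.2415 .0465 162.2
```

```text
time: 16.95
position: [0.4458, -0.2409, 0.1312]
orientation: [0.152, 0.988, 0.0, -0.0]
ft_force: [0.9, -0.1, 0.1]
gripper_width: 0.0428
grip_force: 0.0
time: 17.37
position: [0.4458, -0.241, 0.1313]
orientation: [0.155, 0.988, -0.0, -0.0]
ft_force: [0.1, -0.3, -0.0]
gripper_width: 0.0426
grip_force: 0.0
shift cm [-0.1  -0.02  8.48] yaw now 162.16
rotvec deg [-0.   -0.   -0.04]
```

```bash
python3 -m crank '-0.1 0 2.2 0 0 0 0;0 0 2.2 0 0 0 0;0 0 2.1 0 0 0 0;0 0 2.0 0 0 0 0;0 0 0 0 0 0 0;0 0 0 0 0 0 0;0 0 0 0 0 0 -1;0 0 0 0 0 0 -1;0 0 0 0 0 0 -1;0 0 0 0 0 0 -1;0 0 0 0 0 0 -1;0 0 0 0 0 0 -1'; python3 -m crank '0 0 0 0 0 0 -1;0 0 0 0 0 0 -1;0 0 0 0 0 4 -1;0 0 0 0 0 4 -1;0 0 0 0 0 4 -1;0 0 0 0 0 4 -1;0 0 0 0 0 4 -1;0 0 0 0 0 4 -1;0 0 0 0 0 4 -1;0 0 0 0 0 4 -1;0 0 0 0 0 4 -1;0 0 0 0 0 4 -1'
python3 -m crank '0 0 0 0 0 4 -1;0 0 0 0 0 4 -1;0 0 0 0 0 4 -1;0 0 0 0 0 4 -1;0 0 0 0 0 4 -1;0 0 0 0 0 3 -1;0 0 0 0 0 0 -1;0 0 0 0 0 0 -1'; python3 plan.py .4467 -.2415 .0465 97;python3 -c "from cell import status;print(status.observe()['torque'])"
```

```text
time: 18.37
position: [0.4482, -0.2416, 0.0484]
orientation: [0.155, 0.988, -0.0, 0.001]
ft_force: [-0.1, 3.7, 6.8]
gripper_width: 0.012
grip_force: 58.5
time: 19.37
position: [0.4474, -0.2426, 0.0484]
orientation: [0.484, 0.875, -0.001, 0.001]
ft_force: [-4.3, -1.0, 6.6]
gripper_width: 0.012
grip_force: 58.6
time: 20.03
position: [0.4467, -0.2429, 0.0483]
orientation: [0.648, 0.762, -0.002, 0.001]
ft_force: [-5.3, -1.5, 8.0]
gripper_width: 0.0122
grip_force: 58.7
shift cm [0.14 0.03 0.18] yaw now 99.26
rotvec deg [-0.09  0.19  2.26]
[-0.12083669  0.97985424  0.03598995]
```

```bash
python3 -m crank '0 0 0 0 0 1 -1;0 0 0 0 0 1 -1;0 0 0 0 0 0.5 -1;0 0 0 0 0 0 -1;0 0 0 0 0 0 -1'; python3 -c "
from cell import status;print(status.observe()['torque'])"; python3 -m crank '0 0 0 0 0 0 -0.5;0 0 0 0 0 0 0;0 0 0 0 0 0 0;0 0 0 0 0 0 0.3;0 0 -2.2 0 0 0 0.3;0 0 -2.2 0 0 0 0.3;0 0 -2.2 0 0 0 0.3;0 0 -2.2 0 0 0 0.3;-2 0 -2 0 0 0 1;-2 0 -2 0 0 0 1;0 0 0 0 0 0 1;0 0 0 0 0 0 1'
python3 -m crank '0 0 0 0 0 0 1;0 0 0 0 0 0 1;0 0 0 0 0 0 1;0 0 0 0 0 0 1'
python3 - <<'E'
from h import *
b=camera('wrist')[...,::-1]
cv2.imwrite('pics/c7.png',cv2.convertScaleAbs(cv2.resize(b[100:290,170:340],None,fx=3.1,fy=3.1,interpolation=2),alpha=2))
E
```

```text
time: 20.45
position: [0.4466, -0.2429, 0.0483]
orientation: [0.664, 0.748, -0.002, 0.001]
ft_force: [-6.2, -0.3, 8.1]
gripper_width: 0.0122
grip_force: 58.7
[-0.14985616  1.06885064  0.09699744]
time: 21.45
position: [0.4521, -0.2819, 0.1755]
orientation: [0.665, 0.747, 0.0, 0.001]
ft_force: [0.2, 0.7, -0.9]
gripper_width: 0.0852
grip_force: 0.0
time: 21.78
position: [0.4509, -0.28, 0.1729]
orientation: [0.664, 0.748, -0.0, -0.001]
ft_force: [0.7, -0.1, 0.1]
gripper_width: 0.0849
grip_force: 0.0
```

View pics/c7.png

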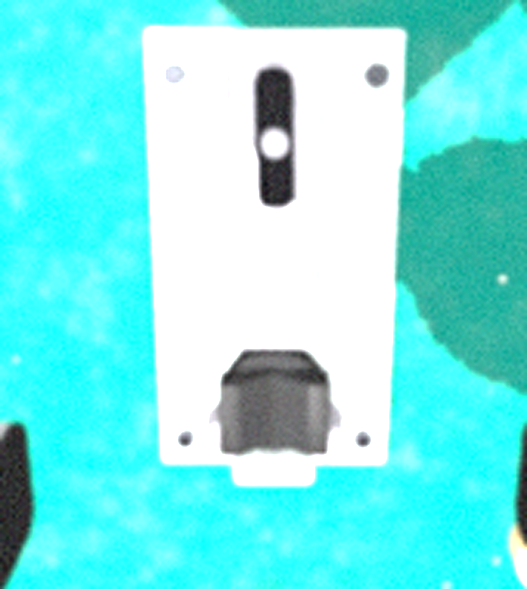

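The last view shows the bar back along the base (pin at (273,143), within about 3° of the stop) and the groove in line with the screw. The gripper is clear of everything.

```bash
python3 -c "
from cell import ticket;print(ticket.finish_job())"
```

```text
the job is handed in; nothing more can be done
None
```

I backed the clamp off by about 65°, turned the anvil in place until its groove was in line with the clamp screw (within about 1° by eye), screwed the clamp back to within about 3° of its stop and let go, then handed the job in at about 22 s.

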